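# Press a stone square into its bezel on a sprung setting rest

## Task

On the jeweller's bench a reel of copper wire has been left standing over the stone of the pendant: lift it off and stand it upright in the free end of the wooden tray, beside the reel already there, and let go of it. Then take the setting pusher (the thick-handled tool) out of the tool block and, with its steel tip on the middle of the stone and its shaft square to the sloping pendant, press lightly so that the sprung stage sinks about half of its travel. Finish while holding the pusher pressed there like that (do not put it down or let go), and leave the other things alone.

Things in the scene. Friction and masses are not known exactly. Their poses are not given: they have to be found in the camera images.
- rest: fixed wooden setting rest, base 120 (x) by 110 (y) mm, about 70 mm high, origin under its centre on the bench. Its top slopes: a round sprung aluminium stage (84 mm across, 8 mm thick) carrying the pendant faces up and towards the rest's own -x (its normal leans 0.35 rad = 20 degrees from vertical towards -x). The stage's underside centre is 62 mm above the origin when unpressed
- stage (a joint): how far the sprung stage is pressed in along its own normal, m: 0 unpressed, 0.012 at the stop. Spring 0.8 N per mm, so half travel (0.006) takes about 5 N; it comes back up when let go. With the wire reel standing on it, it reads about 0.0015
- pendant: copper disc 72 mm across, 3 mm thick, fixed on the stage; origin at the centre of its underside, z along its sloping normal. In its middle a brass bezel, 22 mm across, rising 4.5 mm from the disc, holds the stone
- stone (a point): the marked spot: middle of the flat top of the round stone (19 mm across), 9 mm above the pendant's underside and 6 mm above the face of the copper disc. Its z axis is the outward normal of the pendant; it moves with the stage
- spool: reel of copper wire in the way: hollow cylinder 48 mm outside, 29 mm hole, 40 mm high, 85 to 155 g. Origin at the centre of its underside, z along its axis (at the start square to the pendant, so leaning 0.35 rad; it stands on the copper disc with the bezel and stone inside its hole)
- tray: fixed wooden tray, outside 200 (own x) by 105 (own y) by 17 mm high, walls and floor 6 mm thick; origin under its centre on the bench. Another reel stands in its +x end (about 50 mm from the centre)
- tray_free (a point): middle of the free (-x) end of the tray, on its floor, 6 mm above the bench and 47 mm from the tray's centre; the bare floor there is about 90 by 93 mm
- spool_b: the second, like reel (48 mm across, 40 mm high) standing in the tray, to be left alone; origin at the centre of its underside
- block: fixed wooden tool block 130 (own x) by 70 (own y) by 50 mm high, origin under its centre on the bench; two upright holes 11 mm wide, 46 mm deep, at own x = -30 and +30 mm. The pusher stands in one and a scribe in the other, either way round
- pusher: setting pusher standing upright, tip down: flat-ended steel shank 8 mm across and 40 mm long, above it a straight round wooden handle 25 mm across from 40 to 114 mm above the tip, slightly tapered to 120 mm at its top. 50 to 95 g. Origin at the centre of the tip, z along the shaft up to the handle. At the start the tip is 10 mm above the bench, down in the block, and the handle rests on the block's top
- pusher_tip (a point): centre of the pusher's flat steel tip (8 mm across); same as the pusher's origin
- scribe: the other tool in the block, to be left alone: thin handle 12 mm across with an 18 mm collar at its foot, its top 115 mm above the bench. Origin at the centre of its lower end, 10 mm above the bench
- bowl: steel bowl 150 mm across, 50 mm high, a bystander at the back; origin under its centre
- can: aluminium can 66 mm across, 115 mm high, a bystander at the back; origin under its centre
- spool_c: third reel, standing on the bench at the back, a bystander; origin under its centre
- jar: glass jar 60 mm across, 70 mm high, a bystander at the back; origin under its centre
- pliers: pliers about 130 mm long lying on the bench beyond the rest, a bystander; 12 mm high, origin under its middle

How it is judged:
By the outcome, as a careful person would: the job done as asked, in the order asked, and still so for the second after the job is handed in, while the arm keeps its last pose, push and grip.
It also fails if it takes over 58 s, if anything falls off the work surface, if the arm or the gripper's body presses on something with over 40 N, if the wrist force passes 120 N, or if a joint passes its speed limit or range.

## Robot

A 6-joint arm with a two-finger parallel gripper is mounted at the origin on the work surface. World frame = base frame: x ahead of the robot, y to its left, z up, the work surface at z = 0. Lengths are in m, angles in degrees, forces in N, time in s.
With the tool pointing down it reaches from about 0.35 to 0.925 m from the base axis. Payload 6.4 kg.
Tool frame: the origin (TCP) lies midway between the tips of the shut fingers; the grasp point (between the pads) lies 19 mm behind it; z points along the fingers, y is the line along which they close (so a half turn about z gives the same grasp; the last joint's range is limited). The gripper opens to 94 mm and grips with 3 to 60 N. Pads are 16 mm wide; open, the fingers measure 119 mm over their backs; the gripper's body (75 mm by 177 mm) begins 78 mm behind the grasp point.
Start: joints at [58.149, 14.043, 89.255, -0, 76.702, -9.975], TCP at [0.242, 0.603, 0.205] pointing down, gripper open.
Joint ranges: [-179.41, 179.41], [-58.25, 129.5], [7.25, 145.43], [-54.29, 234.29], [11.92, 165.04], [-157.13, 157.13]. Speed limits (degrees/s): [147.25, 147.25, 180, 180, 180, 180].

## Interface

Orientations are given as a 3x3 rotation matrix whose columns are the frame's x, y, z axes.
In Python, from workcell import robot gives the robot as it stands.
- The arm moves only by the tool send_rows, never from a script. Its argument "steps" is one flat list of numbers, 7 for each row, row after row: the turn, a rotation vector about the tool's x, y, z in units of 5 degrees (1.0 is 5 degrees), then the shift along the tool's x, y, z in units of 40 mm (1.0 is 40 mm), then the opening, from 0 (shut) to 1 (fully open). In form: [rx, ry, rz, x, y, z, jaw, rx, ry, rz, x, y, z, jaw, ...]. A call has 1 to 12 rows; each row shifts and turns the commanded pose from where the row before left it, along the tool's axes as they then stand; what a row does not reach is not made up. A row lasts 1/12 s, in which the tool goes at most 41.7 mm and 7.16 degrees, less where a joint would pass 70% of its speed; a pose out of reach is approached as far as the arm can. A call is refused whole if a number of a shift passes 1 or a number of a turn 1, either way. A call with a gripper value outside its range is refused whole. The fingers move at their own pace and stop on an object; the grip force is fixed at half the most. Time passes only in rows, so rows that do not move let the fingers close. It gives the time, the measured TCP pose, the force, the opening and the grip force at its end, in the units of the state.
- robot.get_obs(): the state, without advancing time (a new reading comes with each control period).
- robot.grab_frame(name): name is "scene" or "side" or "wrist"; returns the picture (384x512x3 uint8, red, green, blue); there is no depth.
- robot.get_calibration(name): a dict with "K" (3x3 intrinsics, pixels), "dist" ([k1, k2, p1, p2, k3] as OpenCV has them; the pictures are not rectified), "xyz" and "rotation" of the camera in the world. Camera axes: x right, y down, z forward; pixel columns grow to the right and rows downward; lengths in m; the calibration is good to about 2 mm. A picture is of the moment at which its call begins: read the wrist's pose just before it. get_calibration takes no time and is no camera call; for the wrist camera it gives the pose at the moment of the call.
- robot.job_done(): hands the job in; it is judged then, once.
The state is a dict: "time_s": time; "qpos": joint angles; "dq": joint speeds; "tau": joint torques, N m; "tool_pos": TCP position; "ee_rot": TCP orientation; "wrist_force": force on the tool from outside, world axes, zero at the start; "wrist_torque": the same for the moment, N m; "grip_width": finger opening in m; "grip_force": force on a finger pad.
Only numpy, scipy, OpenCV 4.12 (cv2) and the standard library are available. Lean on these libraries where they do the work, as an engineer would, in place of code of your own. Each camera call takes 0.05 s, during which the arm holds its last target. There are 200 camera calls.

## Working session

There is one attempt and no reset: what is moved stays moved. The work goes in short steps, Python scripts to look and compute and a tool call to move; the robot and the scene stay as the last step left them, time stands still between calls to the robot, and variables do not carry over. Pictures are saved under pics/ and viewed, at most 11 in all, crops included, and the job is handed in when it is done.

Besides the shell and the picture viewer there is one more tool, called by a JSON object that holds its "op" and its "data". send_rows: Moves the arm, as the interface text tells. Its arguments: {"type":"object","properties":{"steps":{"type":"array","items":{"type":"number"}}},"required":["steps"]}

```bash
mkdir -p pics; ls; python3 - <<'E'
from workcell import robot
import cv2,numpy as np
for n in ("scene","side"):
    c=robot.get_calibration(n); print(n,{k:np.round(v,4).tolist() for k,v in c.items()})
    cv2.imwrite(f"pics/{n}0.png",robot.grab_frame(n)[:,:,::-1])
a=cv2.imread("pics/scene0.png");b=cv2.imread("pics/side0.png")
print(robot.get_obs())
E
```

```text
pics
scene {'K': [[475.5684, 0.0, 252.1803], [0.0, 475.5684, 190.0467], [0.0, 0.0, 1.0]], 'dist': [0.028, 0.0, 0.0, 0.0, 0.0], 'xyz': [1.1467, 0.5403, 1.0211], 'rotation': [[-0.6956, 0.562, -0.4476], [0.7184, 0.5349, -0.4448], [-0.0105, -0.6309, -0.7758]]}
side {'K': [[348.8466, 0.0, 254.0997], [0.0, 348.8466, 191.2675], [0.0, 0.0, 1.0]], 'dist': [-0.07, 0.0, 0.0, 0.0, 0.0], 'xyz': [0.2347, 0.3732, 0.637], 'rotation': [[-0.7015, -0.5074, 0.5005], [-0.7127, 0.505, -0.4869], [-0.0057, -0.6982, -0.7159]]}
{'time_s': 0.1, 'qpos': array([ 5.81482174e+01,  1.40798755e+01,  8.93176125e+01, -7.11419527e-04,
        7.67034584e+01, -9.97708420e+00]), 'dq': array([-0.02264631, -0.06484976, -0.10230453,  0.00735543,  0.10612357,
       -0.08482645]), 'tau': array([-1.34789066e-04, -4.16914558e+01, -3.15525341e+01,  6.86028600e-02,
        3.09630472e-02, -7.76002980e-05]), 'tool_pos': array([0.24189861, 0.60271918, 0.20446122]), 'ee_rot': array([[-9.28001807e-01,  3.72574558e-01, -9.19504478e-04],
       [ 3.72575577e-01,  9.28000636e-01, -1.50291842e-03],
       [ 2.93351572e-04, -1.73729592e-03, -9.99998448e-01]]), 'wrist_force': array([ 0.2389764 , -0.03135856, -0.65525825]), 'wrist_torque': array([ 0.00236764, -0.00378188, -0.0236598 ]), 'grip_force': 0.0, 'grip_width': 0.09384178844134121}
```

View pics/scene0.png

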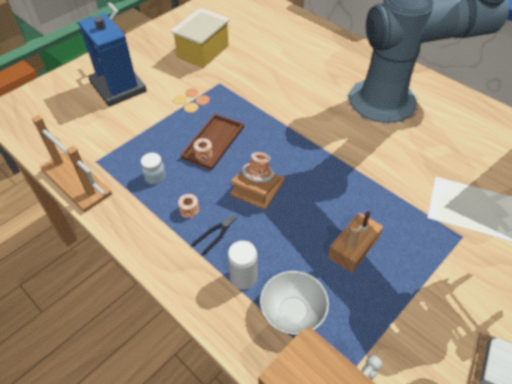

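View pics/side0.png

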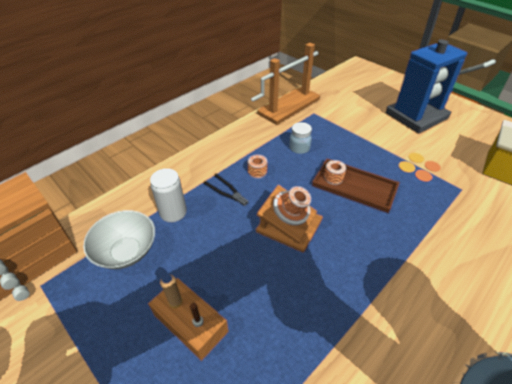

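The scene view has the covered pendant at about (259,170), the tray at (212,141) and the block at (356,240). The side view has them at (293,205), (355,185) and (188,315). Next I'll enlarge these areas to pick exact points.

```bash
cat > h.py <<'E'
import numpy as np,cv2
from workcell import robot
def ray(n,uv,cal=None):
    c=cal or robot.get_calibration(n)
    p=cv2.undistortPoints(np.array([[uv]],float),np.array(c["K"]),np.array(c["dist"]))[0,0]
    d=np.array(c["rotation"])@[p[0],p[1],1]; return np.array(c["xyz"]),d/np.linalg.norm(d)
def onz(n,uv,z,cal=None):
    o,d=ray(n,uv,cal); return o+d*(z-o[2])/d[2]
def tri(rs):
    A=sum(np.eye(3)-np.outer(d,d) for o,d in rs); b=sum((np.eye(3)-np.outer(d,d))@o for o,d in rs)
    x=np.linalg.solve(A,b); return x,[float(np.linalg.norm((np.eye(3)-np.outer(d,d))@(x-o))) for o,d in rs]
def proj(n,P,cal=None):
    c=cal or robot.get_calibration(n); R=np.array(c["rotation"]).T
    return cv2.projectPoints(np.array(P,float).reshape(-1,3),cv2.Rodrigues(R)[0],-R@np.array(c["xyz"]),np.array(c["K"]),np.array(c["dist"]))[0][:,0]
E
python3 - <<'E'
import cv2,numpy as np
a=cv2.imread("pics/scene0.png");b=cv2.imread("pics/side0.png")
def cr(im,x,y,w=100,h=75):
    o=cv2.resize(im[y:y+h,x:x+w],(400,300),interpolation=cv2.INTER_CUBIC)
    for i in range(0,w,20): cv2.putText(o,str(x+i),(i*4,10),0,.35,(0,255,255),1); cv2.line(o,(i*4,0),(i*4,300),(0,255,255),1) if 0 else cv2.line(o,(i*4,12),(i*4,18),(0,255,255),1)
    for j in range(0,h,15): cv2.putText(o,str(y+j),(0,j*4+4),0,.35,(0,255,255),1)
    return o
m=np.vstack([np.hstack([cr(a,190,135),cr(a,310,200)]),np.hstack([cr(b,245,175),cr(b,140,265,)])])
cv2.imwrite("pics/m.png",m)
E
```

```text
(no output)
```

View pics/m.png

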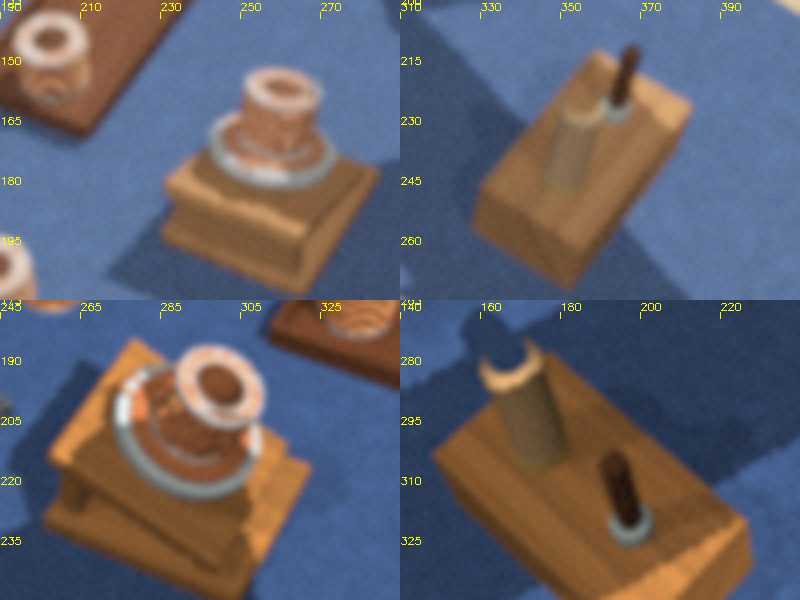

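The montage shows the reel's top ring centred at scene (260.8,157.3) and side (300.3,196.8). The stage is centred at about scene (257.8,172.5) and side (291.8,208). The pale pusher handle is in the hole nearer the pendant, and the thin dark scribe stands in the other.

```bash
python3 - <<'E'
from h import *
t2=lambda a,b:tri([ray("scene",a),ray("side",b)])
st=t2((260.75,157.25),(300.25,196.75)); sg=t2((257.75,172.5),(291.75,208))
print("spool top",st,"stage",sg); v=st[0]-sg[0]; print(np.linalg.norm(v),v/np.linalg.norm(v))
# block top corners: scene crop pts (596,48),(690,105)  side (540,352),(748,520),(432,455)
for n,p in [("scene",(359,212)),("scene",(382.5,226)),("scene",(331,247)),("side",(175,278)),("side",(227,320)),("side",(148,304)),("scene",(350.3,246)),("side",(174.5,306)),("scene",(364,228)),("side",(197,323))]: print(n,p,onz(n,p,.05).round(4))
print("pusher top",onz("scene",(356,227.5),.128),onz("side",(167,278),.128))
# rest base corners bottom
for n,p in [("side",(256,231)),("side",(304,249)),("scene",(230,194)),("scene",(264.5,208)),("scene",(284.5,178.5))]: print("rest",n,onz(n,p,0.01).round(4))
# tray
for n in ("scene","side"):
    im=cv2.imread(f"pics/{n}0.png"); h=cv2.cvtColor(im,cv2.COLOR_BGR2HSV)
    m=((h[...,0]<14)|(h[...,0]>172))&(h[...,1]>70)&(h[...,2]<190); m=m.astype(np.uint8)*255
    m=cv2.morphologyEx(m,cv2.MORPH_CLOSE,np.ones((5,5)))
    seed=proj(n,onz("scene",(220,133),.006))[0].astype(int)
    k,l=cv2.connectedComponents(m); L=l[seed[1],seed[0]]; c,_=cv2.findContours((l==L).astype(np.uint8),0,2)
    c=max(c,key=cv2.contourArea); r=cv2.minAreaRect(c); q=cv2.approxPolyDP(cv2.convexHull(c),4,True)[:,0]
    print(n,"tray",seed,cv2.contourArea(c),[ (tuple(map(int,p)),onz(n,p,.017)[:2].round(4).tolist()) for p in q])
E
```

```text
spool top (array([ 0.52508953, -0.04361274,  0.10830252]), [0.00015000532631654698, 0.000150005326316504]) stage (array([ 0.54074306, -0.03955492,  0.06376297]), [0.00023545083638398893, 0.00023545083638391797])
0.047384281781730105 [-0.33035276 -0.08563632  0.93996461]
scene (359, 212) [0.4517 0.2287 0.05  ]
scene (382.5, 226) [0.4469 0.2958 0.05  ]
scene (331, 247) [0.5826 0.2422 0.05  ]
side (175, 278) [0.5868 0.2429 0.05  ]
side (227, 320) [0.4551 0.2272 0.05  ]
side (148, 304) [0.5774 0.31   0.05  ]
scene (350.3, 246) [0.5485 0.2737 0.05  ]
side (174.5, 306) [0.5407 0.2775 0.05  ]
scene (364, 228) [0.4832 0.2666 0.05  ]
side (197, 323) [0.4874 0.2681 0.05  ]
pusher top [0.54781608 0.27475347 0.128     ] [0.54935156 0.26981585 0.128     ]
rest side [0.5806 0.0317 0.01  ]
rest side [ 0.4723 -0.0073  0.01  ]
rest scene [ 0.615  -0.0735  0.01  ]
rest scene [0.585  0.0271 0.01  ]
rest scene [ 0.4713 -0.0029  0.01  ]
scene tray [220 133] 1643.5 [((242, 124), [0.4013, -0.2396]), ((212, 167), [0.5854, -0.1765]), ((182, 157), [0.6188, -0.2678]), ((214, 115), [0.4326, -0.3319])]
side tray [371 190] 2244.5 [((328, 159), [0.6134, -0.2783]), ((398, 184), [0.427, -0.3276]), ((386, 211), [0.4011, -0.2242]), ((313, 185), [0.5789, -0.1696])]
```

Measurements agree with the given sizes:
- **Rest:** yaw is about 16.3° and the reel axis matches the 20° lean. The reel base is at about (.538,-.040,.071).
- **Tray:** the free end is at about (.462,-.266), yaw 17.5°.
- **Pusher:** at about (.546,.273).

I'll write a helper that works out the moves.

```bash
cat >> h.py <<'E'
from scipy.spatial.transform import Rotation as Ro
def frame(z,yaw): # tool z, closing axis horizontal-ish at yaw deg
    z=np.array(z,float)/np.linalg.norm(z); y=np.array([np.cos(np.radians(yaw)),np.sin(np.radians(yaw)),0]); y-=z*(y@z); y/=np.linalg.norm(y)
    return np.column_stack([np.cross(y,z),y,z])
ya=np.radians(16.3); N=np.array([-np.sin(.35)*np.cos(ya),-np.sin(.35)*np.sin(ya),np.cos(.35)])
BASE=np.array([.538,-.0398,.0709])
RT=frame(-N,106.3); RD=frame([0,0,-1],107.5); RB=frame([0,0,-1],96.5)
def go(R,p):
    """total turn (5 deg units, in present axes), then shift (40 mm units) along the axes after the turn"""
    o=robot.get_obs(); A=o["ee_rot"]; print("turn",(Ro.from_matrix(A.T@R).as_rotvec(degrees=True)/5).round(2),"shift after",(R.T@(np.array(p)-o["tool_pos"])/.04).round(3),"t",round(o["time_s"],2),"grip",round(o["grip_width"],4),o["tool_pos"].round(4),"F",o["wrist_force"].round(1))
E
python3 - <<'E'
from h import *
print(N); go(RT,BASE+.102*N)
E
```

```text
[-0.32911513 -0.09624     0.93937271]
turn [-1.35 -3.87 -7.55] shift after [ -1.294 -17.495   1.477] t 0.1 grip 0.0938 [0.2419 0.6027 0.2045] F [ 0.2 -0.  -0.7]
```

{"op": "send_rows", "data": {"steps": [-0.17,-0.48,-0.94,0,0,0,1,-0.17,-0.48,-0.94,0,0,0,1,-0.17,-0.48,-0.94,0,0,0,1,-0.17,-0.48,-0.94,0,0,0,1,-0.17,-0.48,-0.94,0,0,0,1,-0.17,-0.48,-0.94,0,0,0,1,-0.17,-0.48,-0.94,0,0,0,1,-0.17,-0.48,-0.94,0,0,0,1,0,0,0,0,-0.5,0,1,0,0,0,0,-0.8,0,1,0,0,0,0,-0.8,0,1,0,0,0,0,-0.8,0,1]}}

```text
time_s: 1.1
tool_pos: [0.2741, 0.4904, 0.2043]
ee_rot: [[-0.903, -0.279, 0.327], [-0.262, 0.96, 0.097], [-0.341, 0.002, -0.94]]
wrist_force: [1.1, -0.3, 0.5]
grip_width: 0.0938
grip_force: 0.0
```

{"op": "send_rows", "data": {"steps": [0,0,0,0,-0.8,0,1,0,0,0,0,-0.8,0,1,0,0,0,0,-0.8,0,1,0,0,0,0,-0.8,0,1,0,0,0,0,-0.8,0,1,0,0,0,0,-0.8,0,1,0,0,0,0,-0.8,0,1,0,0,0,0,-0.8,0,1,0,0,0,0,-0.8,0,1,0,0,0,0,-0.8,0,1,0,0,0,0,-0.8,0,1,0,0,0,0,-0.8,0,1]}}

```text
time_s: 2.1
tool_pos: [0.3811, 0.1216, 0.2038]
ee_rot: [[-0.903, -0.279, 0.329], [-0.261, 0.96, 0.098], [-0.343, 0.003, -0.939]]
wrist_force: [0.8, 0.2, -0.6]
grip_width: 0.0941
grip_force: 0.0
```

```bash
python3 - <<'E'
from h import *
go(RT,BASE+.102*N)
E
```

```text
turn [ 0.02 -0.   -0.04] shift after [-1.333 -4.973  1.474] t 2.1 grip 0.0941 [0.3811 0.1216 0.2038] F [ 0.8  0.2 -0.6]
```

{"op": "send_rows", "data": {"steps": [0,0,0,-0.3,-0.8,0,1,0,0,0,-0.3,-0.8,0,1,0,0,0,-0.3,-0.8,0,1,0,0,0,-0.3,-0.8,0,1,0,0,0,-0.13,-0.8,0.2,1,0,0,0,0,-0.6,0.4,1,0,0,0,0,-0.3,0.5,1,0,0,0,0,0,0.37,1,0,0,0,0,0,0,1,0,0,0,0,0,0,1]}}

```text
time_s: 2.93
tool_pos: [0.5023, -0.0454, 0.1653]
ee_rot: [[-0.904, -0.278, 0.325], [-0.26, 0.96, 0.099], [-0.34, 0.005, -0.94]]
wrist_force: [0.1, 0.1, -0.2]
grip_width: 0.0942
grip_force: 0.0
```

```bash
python3 - <<'E'
from h import *
go(RT,BASE+.012*N)
c=robot.get_calibration("wrist"); im=robot.grab_frame("wrist"); cv2.imwrite("pics/w1.png",im[:,:,::-1])
print(c["K"],c["dist"],c["xyz"]); print("expected top centre, base",proj("wrist",[BASE+.04*N,BASE],c))
E
```

```text
turn [ 0.04 -0.03 -0.05] shift after [-0.033 -0.117  2.224] t 2.93 grip 0.0942 [ 0.5023 -0.0454  0.1653] F [ 0.1  0.1 -0.2]
[[318.07977574   0.         253.71006173]
 [  0.         318.07977574 187.45110643]
 [  0.           0.           1.        ]] [-0.05560564  0.          0.          0.          0.        ] [ 0.3726551  -0.08378184  0.30496586]
expected top centre, base [[247.63160718 203.56964078]
 [248.25348183 189.52903661]]
```

View pics/w1.png

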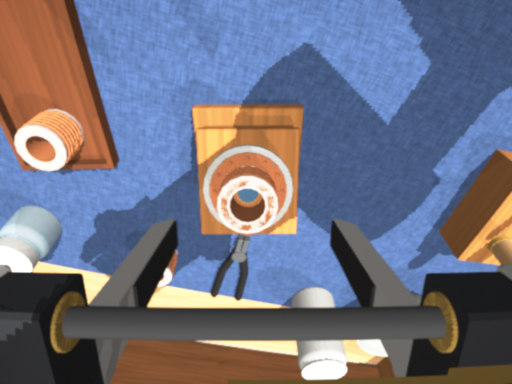

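The wrist view has the reel's top ring centred at about (248,204). I expected (247.6,203.6), so the estimate holds and I can descend and grip.

{"op": "send_rows", "data": {"steps": [0,0,0,0,-0.12,0,1,0,0,0,-0.03,0,0.4,1,0,0,0,0,0,0.5,1,0,0,0,0,0,0.5,1,0,0,0,0,0,0.4,1,0,0,0,0,0,0.3,1,0,0,0,0,0,0.12,1,0,0,0,0,0,0,1,0,0,0,0,0,0,0.7,0,0,0,0,0,0,0.6]}}

```text
time_s: 3.82
tool_pos: [0.5353, -0.0417, 0.0847]
ee_rot: [[-0.902, -0.278, 0.33], [-0.261, 0.961, 0.097], [-0.344, 0.001, -0.939]]
wrist_force: [0.1, 0.2, -0.5]
grip_width: 0.0841
grip_force: 0.0
```

{"op": "send_rows", "data": {"steps": [0,0,0,0,0,0,0.4,0,0,0,0,0,0,0.3,0,0,0,0,0,0,0.2,0,0,0,0,0,0,0.2,0,0,0,0,0,0,0.2,0,0,0,0,0,0,0.2,0,0,0,0,0,0,0.2,0,0,0,0,0,0,0.2]}}

```text
time_s: 4.48
tool_pos: [0.5346, -0.0413, 0.0832]
ee_rot: [[-0.903, -0.278, 0.328], [-0.26, 0.961, 0.098], [-0.342, 0.003, -0.94]]
wrist_force: [-0.5, 0.2, 0.4]
grip_width: 0.0482
grip_force: 30.0
```

```bash
python3 - <<'E'
from h import *
go(RT,BASE+.012*N)
E
```

```text
turn [ 0.02 -0.01 -0.04] shift after [0.018 0.013 0.022] t 4.48 grip 0.0482 [ 0.5346 -0.0413  0.0832] F [-0.5  0.2  0.4]
```

The reel is gripped at 48.2 mm opening. Lifting it along the normal.

{"op": "send_rows", "data": {"steps": [0,0,0,0,0,-0.2,0.2,0,0,0,0,0,-0.3,0.2,0,0,0,0,0,-0.4,0.2,0,0,0,0,0,-0.4,0.2,0,0,0,0,0,-0.4,0.2,0,0,0,0,0,-0.3,0.2,0,0,0,0,0,0,0.2]}}

```text
time_s: 5.07
tool_pos: [0.5092, -0.0499, 0.1613]
ee_rot: [[-0.902, -0.278, 0.332], [-0.261, 0.961, 0.096], [-0.345, -0.0, -0.939]]
wrist_force: [0.7, -0.4, -1.5]
grip_width: 0.0477
grip_force: 30.0
```

```bash
python3 - <<'E'
from h import *
go(RD,[.462,-.266,.12])
E
```

```text
turn [-0.05  4.04 -0.27] shift after [ 2.749 -4.797  1.033] t 5.07 grip 0.0477 [ 0.5092 -0.0499  0.1613] F [ 0.7 -0.4 -1.5]
```

{"op": "send_rows", "data": {"steps": [0,0.5,-0.03,0,0,0,0.2,0,0.7,-0.05,0,0,0,0.2,0,0.7,-0.05,0,0,0,0.2,0,0.7,-0.05,0,0,0,0.2,0,0.7,-0.04,0,0,0,0.2,0,0.74,-0.05,0,0,0,0.2,0,0,0,0.2,-0.4,0,0.2,0,0,0,0.4,-0.6,0,0.2,0,0,0,0.4,-0.6,0,0.2,0,0,0,0.4,-0.6,0,0.2,0,0,0,0.4,-0.6,0,0.2,0,0,0,0.4,-0.6,0,0.2]}}

```text
time_s: 6.07
tool_pos: [0.4644, -0.2061, 0.158]
ee_rot: [[-0.954, -0.3, -0.004], [-0.3, 0.954, -0.001], [0.004, 0.0, -1.0]]
wrist_force: [0.4, -0.4, -1.9]
grip_width: 0.0481
grip_force: 30.0
```

{"op": "send_rows", "data": {"steps": [0,0,0,0.35,-0.6,0,0.2,0,0,0,0.2,-0.5,0.2,0.2,0,0,0,0,-0.3,0.4,0.2,0,0,0,0,0,0.4,0.2,0,0,0,0,0,0,0.2,0,0,0,0,0,0,0.2]}}

```text
time_s: 6.57
tool_pos: [0.46, -0.2645, 0.1175]
ee_rot: [[-0.954, -0.3, -0.006], [-0.3, 0.954, 0.001], [0.005, 0.002, -1.0]]
wrist_force: [0.4, -1.0, -1.0]
grip_width: 0.0482
grip_force: 30.0
```

```bash
python3 - <<'E'
from h import *
go(RD,[.462,-.266,.0192])
c=robot.get_calibration("wrist"); im=robot.grab_frame("wrist"); cv2.imwrite("pics/w2.png",im[:,:,::-1])
Y=np.radians(17.5);X=np.array([np.cos(Y),np.sin(Y),0]);Z=np.array([-np.sin(Y),np.cos(Y),0]);T=np.array([.507,-.252,.017])
print(proj("wrist",[T+a*.1*X+b*.0525*Z for a,b in((1,1),(1,-1),(-1,1),(-1,-1))]+[T+.05*X+[0,0,.029]],c).round(0))
E
```

```text
turn [ 0.03 -0.06 -0.01] shift after [-0.036 -0.05   2.457] t 6.57 grip 0.0482 [ 0.46   -0.2645  0.1175] F [ 0.4 -1.  -1. ]
[[302. 324.]
 [202. 324.]
 [311. 131.]
 [191. 131.]
 [251. 300.]]
```

View pics/w2.png

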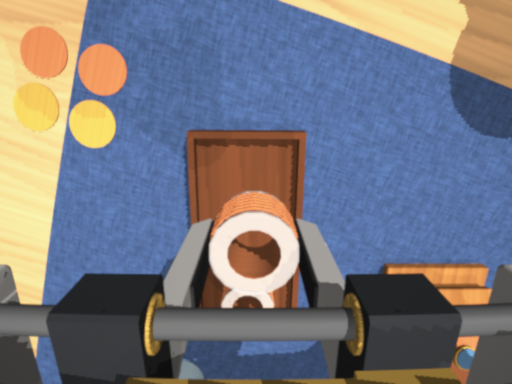

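The held reel's ring is at (254,250), and the tray's free-end corners are at (187,131) and (306,131). That is about 4 px left of prediction, so I'll shift 3.5 mm to −y and lower.

{"op": "send_rows", "data": {"steps": [0,-0.05,0,-0.03,-0.14,0,0.2,0,0,0,0,0,0.3,0.2,0,0,0,0,0,0.4,0.2,0,0,0,0,0,0.5,0.2,0,0,0,0,0,0.5,0.2,0,0,0,0,0,0.3,0.2,0,0,0,0,0,0.2,0.2,0,0,0,0,0,0.1,0.2,0,0,0,0,0,0.05,0.2,0,0,0,0,0,0,0.2,0,0,0,0,0,0,0.2]}}

```text
time_s: 7.53
tool_pos: [0.4645, -0.271, 0.0259]
ee_rot: [[-0.954, -0.3, 0.002], [-0.3, 0.954, -0.002], [-0.002, -0.003, -1.0]]
wrist_force: [0.0, 0.0, -1.6]
grip_width: 0.0479
grip_force: 30.0
```

```bash
python3 - <<'E'
from h import *
go(RD,[.461,-.2693,.0192])
E
```

```text
turn [-0.03  0.02 -0.  ] shift after [0.071 0.067 0.167] t 7.53 grip 0.0479 [ 0.4645 -0.271   0.0259] F [ 0.   0.  -1.6]
```

{"op": "send_rows", "data": {"steps": [0,0,0,0.05,0.05,0,0.2,0,0,0,0,0,0.05,0.2,0,0,0,0,0,0.05,0.2,0,0,0,0,0,0.03,0.2,0,0,0,0,0,0,0.2,0,0,0,0,0,0,0.2]}}

```text
time_s: 8.03
tool_pos: [0.4614, -0.2691, 0.0197]
ee_rot: [[-0.954, -0.3, 0.001], [-0.3, 0.954, -0.001], [-0.001, -0.001, -1.0]]
wrist_force: [-0.2, 0.7, -1.0]
grip_width: 0.0483
grip_force: 30.0
```

{"op": "send_rows", "data": {"steps": [0,0,0,0,0,0.03,0.2,0,0,0,0,0,0,0.2,0,0,0,0,0,0,0.2]}}

```text
time_s: 8.28
tool_pos: [0.4615, -0.2692, 0.0196]
ee_rot: [[-0.954, -0.3, 0.001], [-0.3, 0.954, -0.0], [-0.0, -0.0, -1.0]]
wrist_force: [-2.8, 1.9, 6.2]
grip_width: 0.0481
grip_force: 30.0
```

Contact: 6 N upward at the expected height. I'll open partially so the fingers stay inside the walls, then rise.

{"op": "send_rows", "data": {"steps": [0,0,0,0,0,-0.01,0.55,0,0,0,0,0,0,0.6,0,0,0,0,0,0,0.65,0,0,0,0,0,0,0.65,0,0,0,0,0,-0.2,0.65,0,0,0,0,0,-0.4,0.65,0,0,0,0,0,-0.6,0.65,0,0,0,0,0,-0.8,0.65,0,0,0,0,0,-0.8,0.8,0,0,0,0,0,-0.8,0.9,0,0,0,0,0,-0.8,1,0,0,0,0,0,0,1]}}

```text
time_s: 9.28
tool_pos: [0.4643, -0.2717, 0.2033]
ee_rot: [[-0.954, -0.3, 0.011], [-0.3, 0.954, -0.01], [-0.008, -0.013, -1.0]]
wrist_force: [-0.0, -0.6, 0.1]
grip_width: 0.0845
grip_force: 0.0
```

```bash
python3 - <<'E'
from h import *
go(RB,[.546,.273,.19])
ims=[cv2.resize(robot.grab_frame(n)[y:y+75,x:x+100,::-1],(400,300),interpolation=cv2.INTER_CUBIC) for n,x,y in(("scene",165,100),("side",310,145),("scene",210,135),("side",245,175))]
cv2.imwrite("pics/m2.png",np.vstack([np.hstack(ims[:2]),np.hstack(ims[2:])]))
E
```

```text
turn [-0.14  0.1   2.2 ] shift after [-3.572 13.3    0.332] t 9.28 grip 0.0845 [ 0.4643 -0.2717  0.2033] F [-0.  -0.6  0.1]
```

View pics/m2.png

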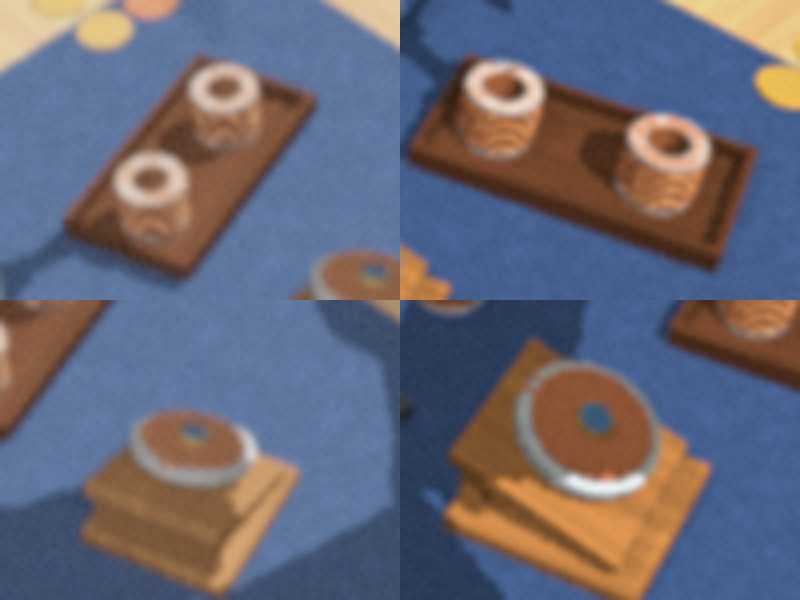

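Both reels stand upright in the tray: scene crop at (224,90) and (152,180). The pendant is clear, with the blue stone near scene (258.5,168) and side (294,204.5). On to the pusher.

{"op": "send_rows", "data": {"steps": [-0.05,0.03,0.7,0,0,0,1,-0.05,0.03,0.8,0,0,0,1,-0.04,0.04,0.7,0,0,0,1,0,0,0,-0.2,0.6,0,1,0,0,0,-0.2,0.8,0,1,0,0,0,-0.2,0.8,0,1,0,0,0,-0.2,0.8,0,1,0,0,0,-0.2,0.8,0,1,0,0,0,-0.2,0.8,0,1,0,0,0,-0.2,0.8,0,1,0,0,0,-0.2,0.8,0,1,0,0,0,-0.2,0.8,0,1]}}

```text
time_s: 10.48
tool_pos: [0.4999, 0.0191, 0.1952]
ee_rot: [[-0.994, -0.112, -0.014], [-0.113, 0.994, 0.01], [0.013, 0.012, -1.0]]
wrist_force: [1.2, 0.3, -0.8]
grip_width: 0.094
grip_force: 0.0
```

{"op": "send_rows", "data": {"steps": [0,0,0,-0.2,0.8,0,1,0,0,0,-0.2,0.8,0,1,0,0,0,-0.2,0.8,0,1,0,0,0,-0.2,0.8,0,1,0,0,0,-0.2,0.8,0,1,0,0,0,-0.2,0.8,0,1,0,0,0,-0.2,0.5,0,1,0,0,0,-0.2,0.2,0,1,0,0,0,0,0,0,1,0,0,0,0,0,0,1]}}

```text
time_s: 11.32
tool_pos: [0.5389, 0.2429, 0.1969]
ee_rot: [[-0.993, -0.113, -0.014], [-0.113, 0.994, 0.008], [0.013, 0.01, -1.0]]
wrist_force: [-0.9, -0.5, -0.6]
grip_width: 0.0939
grip_force: 0.0
```

```bash
python3 - <<'E'
from h import *
rs=[]
for n,u,v in(("scene",258,168),("side",294,204)):
    im=robot.grab_frame(n); s=im[v-6:v+7,u-7:u+8].astype(int); w=(s[...,2]-s[...,0]).clip(0)*((s[...,2]-s[...,0])>-5)
    yy,xx=np.mgrid[v-6:v+7,u-7:u+8]; c=((xx*w).sum()/w.sum(),(yy*w).sum()/w.sum()); print(n,c,(w>0).sum()); rs.append(ray(n,c))
p,e=tri(rs); print("stone",p,e,"from base",BASE-.0095*N-[0,0,.062])
print("pred", BASE+.0075*N)
c=robot.get_calibration("wrist"); im=robot.grab_frame("wrist"); cv2.imwrite("pics/w3.png",im[:,:,::-1])
go(RB,[.546,.273,.071]); print("expected handle top/foot",proj("wrist",[[.546,.273,.13],[.546,.273,.124],[.546,.273,.05]],c).round(1))
E
```

```text
scene (np.float64(260.574297188755), np.float64(163.48995983935743)) 31
side (np.float64(293.66649484536083), np.float64(203.97835051546392)) 39
stone [ 0.53155369 -0.03548891  0.09106418] [0.0035859355043165444, 0.0035859355043166177] from base [ 5.41126594e-01 -3.88857200e-02 -2.40407721e-05]
pred [ 0.53553164 -0.0405218   0.0779453 ]
turn [ 0.12 -0.12 -0.02] shift after [-0.251  0.748  3.18 ] t 11.47 grip 0.0941 [0.5394 0.2421 0.1982] F [ 1.1  0.1 -0.4]
expected handle top/foot [[289.1 210.9]
 [288.3 208.5]
 [280.2 185.7]]
```

View pics/w3.png

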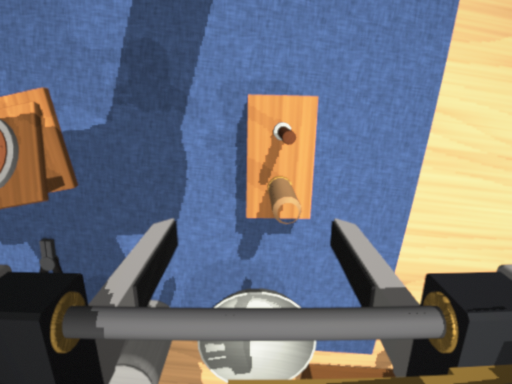

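The pusher's top is centred near (287,208); I expected (289,211). That is about 1.5 mm off, so I'll aim at (.5447,.272). Closing is across the block, clear of the scribe at (285,133).

{"op": "send_rows", "data": {"steps": [0.12,-0.12,0,0,0,0,1,0,0,0,-0.1,0.3,0,1,0,0,0,-0.11,0.41,0,1,0,0,0,0,0,0.4,1,0,0,0,0,0,0.5,1,0,0,0,0,0,0.5,1,0,0,0,0,0,0,1,0,0,0,0,0,0,1]}}

```text
time_s: 12.13
tool_pos: [0.5445, 0.2724, 0.1423]
ee_rot: [[-0.994, -0.113, -0.001], [-0.113, 0.994, -0.0], [0.001, -0.0, -1.0]]
wrist_force: [0.1, -0.2, 0.8]
grip_width: 0.0941
grip_force: 0.0
```

```bash
python3 - <<'E'
from h import *
c=robot.get_calibration("wrist"); im=robot.grab_frame("wrist"); cv2.imwrite("pics/w4.png",im[100:300,150:400,::-1].repeat(2,0).repeat(2,1))
go(RB,[.5447,.272,.071]); print("expected handle top/foot",proj("wrist",[[.5447,.272,.13],[.5447,.272,.124],[.5447,.272,.05]],c).round(1))
E
```

```text
turn [ 0.    0.02 -0.01] shift after [ 0.021 -0.013  1.818] t 12.18 grip 0.0942 [0.5455 0.2726 0.1437] F [ 0.1 -0.7  0.3]
expected handle top/foot [[252.9 225. ]
 [252.9 221.5]
 [253.1 190. ]]
```

View pics/w4.png

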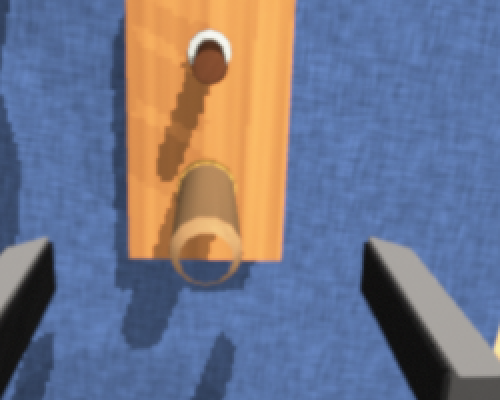

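The handle top is centred at full-frame (253,225.5), against an expected (252.9,225). Descending and gripping.

{"op": "send_rows", "data": {"steps": [0,0,0,0,0,0.3,1,0,0,0,0,0,0.4,1,0,0,0,0,0,0.4,1,0,0,0,0,0,0.4,1,0,0,0,0,0,0.25,1,0,0,0,0,0,0.05,1,0,0,0,0,0,0,1,0,0,0,0,0,0,0.7,0,0,0,0,0,0,0.5,0,0,0,0,0,0,0.4,0,0,0,0,0,0,0.3,0,0,0,0,0,0,0.2]}}

```text
time_s: 13.18
tool_pos: [0.5457, 0.2724, 0.0716]
ee_rot: [[-0.994, -0.113, 0.003], [-0.113, 0.994, 0.0], [-0.003, 0.0, -1.0]]
wrist_force: [0.4, 0.5, -0.1]
grip_width: 0.0639
grip_force: 0.0
```

{"op": "send_rows", "data": {"steps": [0,0,0,0,0,0,0.1,0,0,0,0,0,0,0.05,0,0,0,0,0,0,0.05,0,0,0,0,0,0,0.05,0,0,0,0,0,0,0.05,0,0,0,0,0,0,0.05]}}

```text
time_s: 13.68
tool_pos: [0.5453, 0.2722, 0.071]
ee_rot: [[-0.994, -0.113, 0.002], [-0.113, 0.994, 0.0], [-0.002, -0.0, -1.0]]
wrist_force: [-0.5, 0.4, 0.1]
grip_width: 0.0244
grip_force: 30.1
```

```bash
python3 - <<'E'
from h import *
go(RB,[.5447,.272,.071])
E
```

```text
turn [-0.    0.02 -0.01] shift after [ 0.016 -0.004  0.001] t 13.68 grip 0.0244 [0.5453 0.2722 0.071 ] F [-0.5  0.4  0.1]
```

{"op": "send_rows", "data": {"steps": [0,0,0,0,0,-0.1,0.05,0,0,0,0,0,-0.2,0.05,0,0,0,0,0,-0.3,0.05,0,0,0,0,0,-0.4,0.05,0,0,0,0,0,-0.4,0.05,0,0,0,0,0,-0.4,0.05,0,0,0,0,0,-0.4,0.05,0,0,0,0,0,-0.4,0.05,0,0,0,0,0,-0.4,0.05,0,0,0,0,0,-0.2,0.05,0,0,0,0,0,0,0.05]}}

```text
time_s: 14.6
tool_pos: [0.5467, 0.2728, 0.2027]
ee_rot: [[-0.994, -0.113, 0.007], [-0.113, 0.994, 0.002], [-0.007, 0.001, -1.0]]
wrist_force: [0.2, 0.6, -0.4]
grip_width: 0.0246
grip_force: 30.0
```

```bash
python3 - <<'E'
from h import *
S=BASE+.0075*N
go(RT,S+(.061+.04)*N)
E
```

```text
turn [-0.34 -3.92 -1.94] shift after [ 3.385 -7.439 -0.441] t 14.6 grip 0.0246 [0.5467 0.2728 0.2027] F [ 0.2  0.6 -0.4]
```

{"op": "send_rows", "data": {"steps": [-0.05,-0.5,-0.25,0,0,0,0.05,-0.06,-0.7,-0.35,0,0,0,0.05,-0.06,-0.7,-0.35,0,0,0,0.05,-0.06,-0.7,-0.35,0,0,0,0.05,-0.06,-0.7,-0.35,0,0,0,0.05,-0.05,-0.62,-0.29,0,0,0,0.05,0,0,0,0.2,-0.4,-0.2,0.05,0,0,0,0.3,-0.7,-0.24,0.05,0,0,0,0.3,-0.7,0,0.05,0,0,0,0.3,-0.7,0,0.05,0,0,0,0.3,-0.7,0,0.05,0,0,0,0.3,-0.7,0,0.05]}}

```text
time_s: 15.6
tool_pos: [0.5207, 0.1018, 0.1917]
ee_rot: [[-0.904, -0.281, 0.323], [-0.264, 0.96, 0.095], [-0.337, 0.001, -0.942]]
wrist_force: [-0.0, -1.0, -1.2]
grip_width: 0.0244
grip_force: 30.0
```

{"op": "send_rows", "data": {"steps": [0,0,0,0.3,-0.7,0,0.05,0,0,0,0.3,-0.7,0,0.05,0,0,0,0.3,-0.7,0,0.05,0,0,0,0.3,-0.7,0,0.05,0,0,0,0.3,-0.5,0,0.05,0,0,0,0.3,-0.24,0,0.05,0,0,0,0.15,0,0,0.05,0,0,0,0,0,0,0.05,0,0,0,0,0,0,0.05]}}

```text
time_s: 16.35
tool_pos: [0.4905, -0.053, 0.1658]
ee_rot: [[-0.904, -0.28, 0.324], [-0.263, 0.96, 0.095], [-0.338, 0.001, -0.941]]
wrist_force: [-0.7, 0.1, -0.3]
grip_width: 0.0243
grip_force: 30.0
```

```bash
python3 - <<'E'
from h import *
S=BASE+.0075*N
go(RT,S+(.061+.04)*N)
o=robot.get_obs(); tip=o["tool_pos"]+.061*o["ee_rot"][:,2]
ims=[]
for n in("scene","side"):
    q=proj(n,[tip,S]); print(n,"tip,stone exp",q.round(1)); x,y=(q.mean(0)-[25,25]).astype(int); print("origin",x,y)
    ims.append(cv2.resize(robot.grab_frame(n)[y:y+50,x:x+50,::-1],(400,400),interpolation=cv2.INTER_CUBIC))
cv2.imwrite("pics/m3.png",np.hstack(ims))
E
```

```text
turn [ 0.01 -0.07 -0.01] shift after [-0.343 -0.018 -0.061] t 16.35 grip 0.0243 [ 0.4905 -0.053   0.1658] F [-0.7  0.1 -0.3]
scene tip,stone exp [[263.7 153.6]
 [258.9 167.8]]
origin 236 135
side tip,stone exp [[306.9 199.5]
 [294.4 204.6]]
origin 275 177
```

View pics/m3.png

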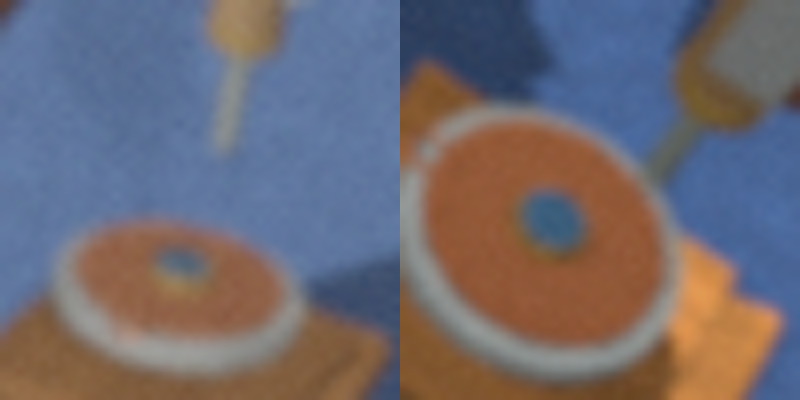

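The tip is at scene (263.9,154.0) and side (306.9,199.5), exactly as predicted. The stone is at scene (258.8,167.9) and side (294.1,204.3), within half a pixel. I'll centre over it and approach.

{"op": "send_rows", "data": {"steps": [0,-0.07,0,0,0,0,0.05,0,0,0,-0.2,-0.02,0,0.05,0,0,0,-0.14,0,0,0.05,0,0,0,0,0,0.2,0.05,0,0,0,0,0,0.2,0.05,0,0,0,0,0,0.2,0.05,0,0,0,0,0,0.1,0.05,0,0,0,0,0,0,0.05,0,0,0,0,0,0,0.05]}}

```text
time_s: 17.2
tool_pos: [0.5122, -0.0478, 0.1438]
ee_rot: [[-0.902, -0.28, 0.329], [-0.263, 0.96, 0.097], [-0.343, 0.001, -0.939]]
wrist_force: [0.2, 0.2, 0.1]
grip_width: 0.0242
grip_force: 30.0
```

```bash
python3 - <<'E'
from h import *
S=BASE+.0075*N
go(RT,S+.061*N)
t2=lambda a,b:tri([ray("scene",a),ray("side",b)])
s=t2((258.75,167.9),(294.1,204.25)); print("stone",s,"vs",S,"offset in tool axes mm",RT.T@(s[0]-S)*1e3)
o=robot.get_obs(); tip=o["tool_pos"]+.061*o["ee_rot"][:,2]
ims=[]
for n in("scene","side"):
    q=proj(n,[tip,S]); print(n,"tip,stone exp",q.round(1)); x,y=(q.mean(0)-[25,25]).astype(int); print("origin",x,y)
    ims.append(cv2.resize(robot.grab_frame(n)[y:y+50,x:x+50,::-1],(400,400),interpolation=cv2.INTER_CUBIC))
cv2.imwrite("pics/m4.png",np.hstack(ims))
E
```

```text
turn [ 0.01 -0.   -0.01] shift after [-0.009  0.012  0.231] t 17.2 grip 0.0242 [ 0.5122 -0.0478  0.1438] F [0.2 0.2 0.1]
stone (array([ 0.53635478, -0.04029429,  0.0784937 ]), [9.822600895250325e-05, 9.822600895249726e-05]) vs [ 0.53553164 -0.0405218   0.0779453 ] offset in tool axes mm [-0.99018597 -0.01266261 -0.22235231]
scene tip,stone exp [[259.3 164.7]
 [258.9 167.8]]
origin 234 141
side tip,stone exp [[296.3 202.4]
 [294.4 204.6]]
origin 270 178
```

View pics/m4.png

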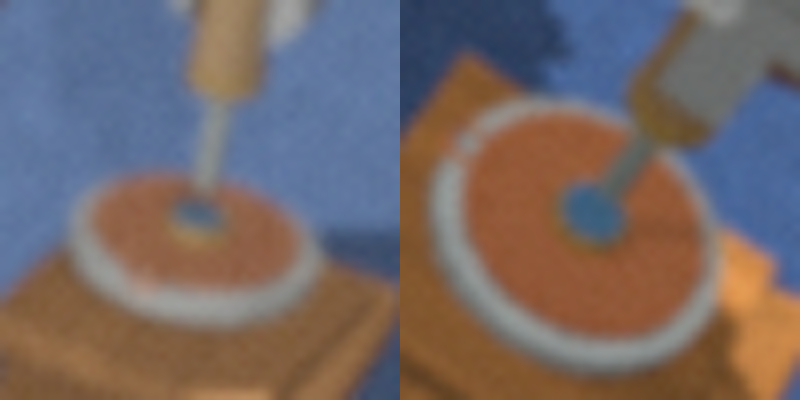

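The tip hovers about 9 mm above the stone's centre: scene tip at about (259.4,164.5), stone at (258.8,167.9). I'll make a 1 mm correction in −x, then touch down and watch the force.

{"op": "send_rows", "data": {"steps": [0,0,0,-0.02,0.005,0,0.05,0,0,0,0,0,0.1,0.05,0,0,0,0,0,0.07,0.05,0,0,0,0,0,0.03,0.05,0,0,0,0,0,0,0.05,0,0,0,0,0,0,0.05,0,0,0,0,0,0,0.05]}}

```text
time_s: 17.88
tool_pos: [0.5159, -0.0469, 0.1374]
ee_rot: [[-0.902, -0.28, 0.33], [-0.263, 0.96, 0.097], [-0.344, 0.0, -0.939]]
wrist_force: [0.8, 0.7, -0.2]
grip_width: 0.0247
grip_force: 30.0
```

```bash
cat > f.py <<'E'
from h import *
S=BASE+.0075*N
go(RT,S+.061*N)
F=[];
for i in range(4):
    robot.grab_frame("scene"); o=robot.get_obs(); F.append([o["wrist_force"]@N,(o["tool_pos"]-S)@N*1e3-61])
print(np.round(F,2).tolist(),np.mean(F,0))
E
python3 f.py
```

```text
turn [ 0.    0.01 -0.01] shift after [0.025 0.016 0.047] t 17.88 grip 0.0247 [ 0.5159 -0.0469  0.1374] F [ 0.8  0.7 -0.2]
[[-0.74, 1.95], [-0.54, 1.95], [0.15, 1.97], [-0.59, 1.97]] [-0.43035763  1.9588083 ]
```

{"op": "send_rows", "data": {"steps": [0,0,0,0,0.01,0.04,0.05,0,0,0,0,0,0.04,0.05,0,0,0,0,0,0,0.05,0,0,0,0,0,0,0.05,0,0,0,0,0,0,0.05]}}

```text
time_s: 18.5
tool_pos: [0.5168, -0.0462, 0.1343]
ee_rot: [[-0.902, -0.28, 0.33], [-0.263, 0.96, 0.097], [-0.344, 0.0, -0.939]]
wrist_force: [-1.0, 1.0, 0.8]
grip_width: 0.0245
grip_force: 30.0
```

```bash
python3 f.py
```

```text
turn [ 0.    0.01 -0.01] shift after [ 0.025  0.005 -0.033] t 18.5 grip 0.0245 [ 0.5168 -0.0462  0.1343] F [-1.   1.   0.8]
[[-1.08, -1.32], [0.15, -1.29], [0.25, -1.27], [0.25, -1.31]] [-0.10716524 -1.29517559]
```

{"op": "send_rows", "data": {"steps": [0,0,0,0,0,0.04,0.05,0,0,0,0,0,0.04,0.05,0,0,0,0,0,0,0.05,0,0,0,0,0,0,0.05,0,0,0,0,0,0,0.05]}}

```text
time_s: 19.12
tool_pos: [0.518, -0.0459, 0.1315]
ee_rot: [[-0.902, -0.28, 0.33], [-0.263, 0.96, 0.097], [-0.344, 0.0, -0.939]]
wrist_force: [-1.9, -0.6, 1.6]
grip_width: 0.0247
grip_force: 30.0
```

```bash
sed -i 's/range(4)/range(10)/' f.py; python3 f.py
```

```text
turn [ 0.    0.01 -0.01] shift after [ 0.028  0.006 -0.11 ] t 19.12 grip 0.0247 [ 0.518  -0.0459  0.1315] F [-1.9 -0.6  1.6]
[[3.71, -4.41], [2.54, -4.43], [3.0, -4.41], [2.35, -4.44], [2.1, -4.44], [2.87, -4.45], [3.06, -4.45], [1.92, -4.46], [2.38, -4.48], [3.66, -4.5]] [ 2.75906376 -4.44579203]
```

{"op": "send_rows", "data": {"steps": [0,0,0,0,0,0.05,0.05,0,0,0,0,0,0,0.05,0,0,0,0,0,0,0.05,0,0,0,0,0,0,0.05,0,0,0,0,0,0,0.05]}}

```text
time_s: 20.03
tool_pos: [0.5186, -0.0457, 0.1296]
ee_rot: [[-0.901, -0.28, 0.33], [-0.263, 0.96, 0.096], [-0.344, 0.0, -0.939]]
wrist_force: [-2.0, 0.7, 3.7]
grip_width: 0.0245
grip_force: 30.0
```

```bash
python3 f.py; python3 - <<'E'
from h import *
o=robot.get_obs(); tip=o["tool_pos"]+.061*o["ee_rot"][:,2]
ims=[]
for n in("scene","side"):
    q=proj(n,tip); x,y=(q[0]-[25,25]).astype(int); print(n,q,x,y)
    ims.append(cv2.resize(robot.grab_frame(n)[y:y+50,x:x+50,::-1],(400,400),interpolation=cv2.INTER_CUBIC))
cv2.imwrite("pics/m5.png",np.hstack(ims))
E
```

```text
turn [-0.    0.01 -0.01] shift after [ 0.027  0.007 -0.161] t 20.03 grip 0.0245 [ 0.5186 -0.0457  0.1296] F [-2.   0.7  3.7]
[[4.06, -6.43], [4.27, -6.43], [4.63, -6.44], [3.73, -6.43], [5.07, -6.46], [4.07, -6.47], [4.55, -6.48], [4.08, -6.49], [4.08, -6.49], [3.73, -6.49]] [ 4.22571915 -6.46093969]
scene [[258.24760035 170.0143151 ]] 233 145
side [[292.87959075 205.76539038]] 267 180
```

View pics/m5.png

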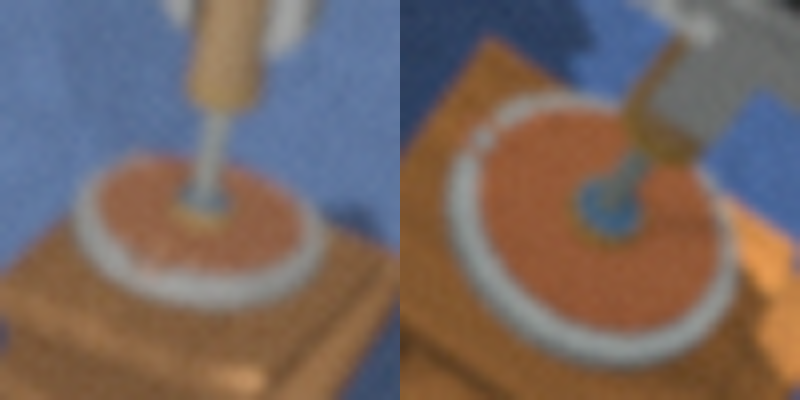

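The steel tip sits on the middle of the stone, at crop (205,195) in scene and (612,200) in side. Net press is about 4.65 N, so the stage has sunk about 5.8 mm, with the shaft square to within 0.1°. Handing in.

```bash
python3 -c "
from workcell import robot
print(robot.job_done())"
```

```text
the job is handed in; nothing more can be done
None
```

The job is handed in: the reel stands upright in the tray's free end, and the pusher is held square on the middle of the stone at about 4.65 N, sinking the stage roughly 5.8 mm of its 12 mm; the judging result was not shown.

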